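Make up the packing and hold the hitch tongue off its ball

ROBOT

A 7-joint arm with a two-finger parallel gripper is mounted at the origin on the work surface. World frame = base frame: x ahead of the robot, y to its left, z up, the work surface at z = 0. Lengths are in m, angles in rad, forces in N, time in s.
With the tool pointing down it reaches from about 0.35 to 0.9 m from the base axis. Payload 7.2 kg.
Tool frame: the origin (TCP) lies at the very end of the fingers, on their centre line; the grasp point (between the pads) lies 19 mm behind it; z points along the fingers, y is the line along which they close (so a half turn about z gives the same grasp; the last joint's range is limited). The gripper opens to 88 mm and grips with 3 to 60 N. Pads are 20 mm wide; open, the fingers measure 115 mm over their backs; the gripper's body (75 mm by 178 mm) begins 61 mm behind the grasp point.
Start: joints at [1.209, 0.411, -0.013, 1.596, 0.006, 1.134, -0.082], TCP at [0.181, -0.598, 0.223] pointing down, gripper open.
Joint ranges: [-2.95, 2.95], [-0.29, 1.99], [-1.47, 1.44], [0.14, 2.54], [-1.03, 4.17], [0.13, 1.85], [-2.86, 2.86]. Speed limits (rad/s): [2.39, 2.39, 3.01, 3.01, 3.14, 3.14, 3.14].

INTERFACE

Orientations are given as [roll, pitch, yaw] about the fixed x, y, z axes, in that order (R = Rz(yaw) Ry(pitch) Rx(roll)).
In Python, from station import bot gives the robot as it stands. The module is installed in compiled form; this text tells all that it offers.
- The arm moves only by the tool jog_arm, never from a script. Its arguments are lists of equal length, an entry for each row: "hand": the opening, from -1 (shut) to 1 (fully open); "travel": the shift along the world's x, y, z in mm, a list of three; "turn": the turn, a rotation vector about the world's x, y, z in degrees, a list of three. In form: {"hand": [hand, ...], "travel": [[x, y, z], ...], "turn": [[ax, ay, az], ...]}. A call has 1 to 10 rows; each row shifts and turns the commanded pose from where the row before left it; what a row does not reach is not made up. A row lasts 1/10 s, in which the tool goes at most 50 mm and 8.59 degrees, less where a joint would pass 70% of its speed; a pose out of reach is approached as far as the arm can. A call is refused whole if a number of a shift passes 50 or a number of a turn 8.59, either way. A call with a gripper value outside its range is refused whole. The fingers move at their own pace and stop on an object; "newtons" is the grip in N (left out, the last holds). Time passes only in rows, so rows that do not move let the fingers close. It gives the time, the measured TCP pose, the force, the opening and the grip force at its end, in the units of the state.
- bot.get_state(): the state, without advancing time (a new reading comes with each control period).
- bot.camera(name): name is "scene" or "top" or "wrist"; returns a dict with "frame" (400x640x3 uint8, red, green, blue), "range_z" (400x640 float32, m along the optical axis (not along the pixel's ray), 0 where there is no reading), "intrinsics" (3x3 intrinsics, pixels), "extrinsics" (4x4, takes a point from world to camera coordinates). Camera axes: x right, y up, looking along -z (the intrinsics and any distortion apply to the point x, -y, -z); pixel columns grow to the right and rows downward; lengths in m; the calibration is good to about 2 mm. A picture is of the moment at which its call begins.
- bot.sign_off(): hands the job in; it is judged then, once.
The state is a dict: "t": time; "joint_pos": joint angles; "joint_vel": joint speeds; "joint_efforts": joint torques, N m; "eef_pos": TCP position; "eef_rot": TCP orientation; "wrist_force": force on the tool from outside, world axes, zero at the start; "moment": the same for the moment, N m; "width": finger opening in m; "grasp_force": force on a finger pad.
Only numpy, scipy, OpenCV 4.12 (cv2) and the standard library are available. Lean on these libraries where they do the work, as an engineer would, in place of code of your own. Each camera call takes 0.05 s, during which the arm holds its last target. There are 200 camera calls.

TASK

The hitch ball is to be packed up: first pile the two thin packing plates squarely on the thick one, edges flush all round, and let go of them. Then pull the spring latch on the hitch coupler sideways, lift the tongue off the ball by it until the coupler is about 80 mm up, and finish while still holding it raised there, so that I can slide the packing under. Leave the multimeter and the roll of tape where they are.

Things in the scene. Friction and masses are not known exactly. Their poses are not given: they have to be found in the camera images.
- rig: grey hitch stand screwed to the bench, with its tongue and latch. Origin on the bench straight below the ball's centre; x runs along the lowered tongue from ball to hinge; +y is the way the latch is pulled; z up. Base 430 x 100 x 12 mm (x -80 to 350). Ball 50 mm across, z 78 to 118 mm, covered by the boxy dark steel coupler on the tongue's end: 88 x 70 mm, top at z 126 mm.
- tongue: the tongue with its coupler and latch: aluminium tube 36 mm square, hinged at its far end; about 0.8 kg (lifting at the latch takes about 5 N; it falls back when let go). Origin in the coupler: at x 0, y 0, z 98 mm of the rig when down; x to the hinge. The hinge pin is at x 300, y 0, z 98 mm of the rig, along the rig's y, between cheeks 66 mm over all, to z 126 mm. Opens up to 0.6 rad.
- latch_grip (a point): a point in the latch's upright steel grip tab, 12 mm thick (rig's y), 36 mm long (x), 42 mm high, standing above the coupler; the point is on the tab's centre line, 19 mm below its upper edge, 23 mm above the sliding plate it stands on (low guides beside the plate rise 3 mm higher). Shut and down: x 0, y 0, z 154 mm of the rig. Can be pinched across 12 mm from above; tilts with the tongue.
- latch (a joint): travel of the latch across the tongue, m: 0 = shut (bolt under the ball, tongue locked down), grows as the tab is pulled to the rig's +y, stop at 0.022. Spring about 6 N at 0, 12 N at the stop; springs shut when let go. The bolt clears the ball from about 0.013; keep it pulled until the coupler has risen about 50 mm.
- plate_thick: thick aluminium packing plate, 90 (x) x 55 (y) x 18 (z) mm, one large dark round mark (28 mm) in the middle of its top, lying flat and loose; origin at the centre of its underside.
- plate_a: one of two equal thin aluminium packing plates, 90 (x) x 55 (y) x 10 (z) mm, two small dark round marks (12 mm) on its top, lying flat and loose, about 0.14 kg; origin at the centre of its underside.
- plate_b: the other of two equal thin aluminium packing plates, 90 (x) x 55 (y) x 10 (z) mm, two small dark round marks (12 mm) on its top, lying flat and loose, about 0.14 kg; origin at the centre of its underside.
- meter: yellow handheld multimeter lying face up, 170 x 85 x 42 mm; a bystander, origin at the centre of its underside.
- tape_roll: black roll of tape lying flat, 64 mm across, 19 mm high; a bystander, origin at the centre of its underside.
Not all that is in view belongs to the job. What is shaped like the plate_a but blue, orange or red is not meant.

How it is judged:
By the outcome, as a careful person would: the job done as asked, in the order asked, and still so for the second after the job is handed in, while the arm keeps its last pose, push and grip.
It also fails if it takes over 67 s, if anything falls off the work surface, if the arm or the gripper's body presses on something with over 40 N, if the wrist force passes 120 N, or if a joint passes its speed limit or range.

## Working session

There is one attempt and no reset: what is moved stays moved. The work goes in short steps, Python scripts to look and compute and a tool call to move; the robot and the scene stay as the last step left them, time stands still between calls to the robot, and variables do not carry over. Pictures are saved under pics/ and viewed, at most 10 in all, crops included, and the job is handed in when it is done.

Besides the shell and the picture viewer there is one more tool, called after "Call:" by a JSON object that holds its "fn" and its "kwargs", one argument or row to a line. jog_arm: Moves the arm, as the interface text tells. Its arguments: {"type":"object","properties":{"hand":{"type":"array"},"travel":{"type":"array"},"turn":{"type":"array"},"newtons":{"type":"number"}},"required":["hand","travel","turn"]}

```bash
mkdir -p pics; cat > h.py <<'E'
import numpy as np, cv2
from station import bot
def cam(n):
    c=bot.camera(n); return c
def world(c):
    K=c["intrinsics"];d=c["range_z"];v,u=np.mgrid[0:400,0:640]
    p=np.stack([(u-K[0,2])/K[0,0]*d,-(v-K[1,2])/K[1,1]*d,-d,np.ones_like(d)],-1)
    return (p@np.linalg.inv(c["extrinsics"]).T)[...,:3]
def save(n,im): cv2.imwrite("pics/"+n,im[...,::-1])
E
python3 - <<'E'
from h import *
a=cam("top");b=cam("scene")
np.savez("a.npz",**a);np.savez("b.npz",**b)
save("top.png",a["frame"]);save("scene.png",b["frame"])
w=world(a)
for v in range(20,400,60): print([tuple(np.round(w[v,u],3)) for u in range(40,640,140)])
E
```

```text
[(np.float64(1.651), np.float64(1.424), np.float64(-0.75)), (np.float64(1.633), np.float64(0.714), np.float64(-0.751)), (np.float64(1.612), np.float64(0.007), np.float64(-0.746)), (np.float64(1.589), np.float64(-0.691), np.float64(-0.739)), (np.float64(1.58), np.float64(-1.394), np.float64(-0.752))]
[(np.float64(0.939), np.float64(0.882), np.float64(0.003)), (np.float64(0.928), np.float64(0.446), np.float64(0.003)), (np.float64(0.918), np.float64(0.014), np.float64(0.004)), (np.float64(0.908), np.float64(-0.416), np.float64(0.002)), (np.float64(0.866), np.float64(-0.799), np.float64(0.068))]
[(np.float64(0.675), np.float64(0.736), np.float64(0.194)), (np.float64(0.737), np.float64(0.441), np.float64(-0.004)), (np.float64(0.721), np.float64(0.018), np.float64(0.012)), (np.float64(0.715), np.float64(-0.4), np.float64(0.003)), (np.float64(0.668), np.float64(-0.742), np.float64(0.117))]
[(np.float64(0.554), np.float64(0.827), np.float64(0.028)), (np.float64(0.55), np.float64(0.431), np.float64(0.002)), (np.float64(0.542), np.float64(0.021), np.float64(-0.002)), (np.float64(0.533), np.flo
[... 290 characters left out ...]
), np.float64(-0.369), np.float64(0.011)), (np.float64(0.351), np.float64(-0.768), np.float64(-0.001))]
[(np.float64(0.219), np.float64(0.793), np.float64(0.027)), (np.float64(0.21), np.float64(0.416), np.float64(0.004)), (np.float64(0.202), np.float64(0.028), np.float64(0.002)), (np.float64(0.195), np.float64(-0.359), np.float64(0.002)), (np.float64(0.188), np.float64(-0.739), np.float64(0.009))]
[(np.float64(0.063), np.float64(0.777), np.float64(0.027)), (np.float64(0.051), np.float64(0.412), np.float64(-0.002)), (np.float64(0.067), np.float64(0.03), np.float64(0.118)), (np.float64(0.038), np.float64(-0.347), np.float64(-0.001)), (np.float64(0.031), np.float64(-0.725), np.float64(-0.004))]
```

View pics/top.png

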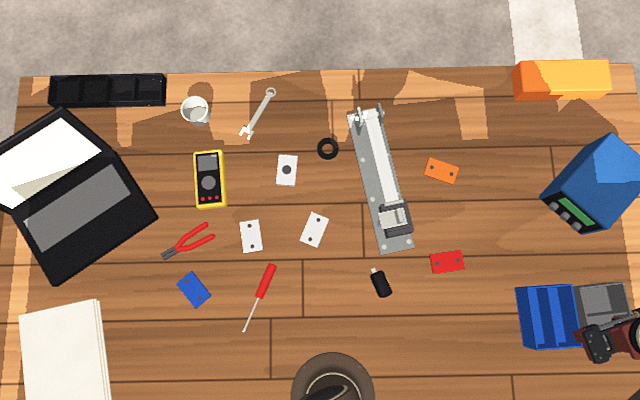

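View pics/scene.png

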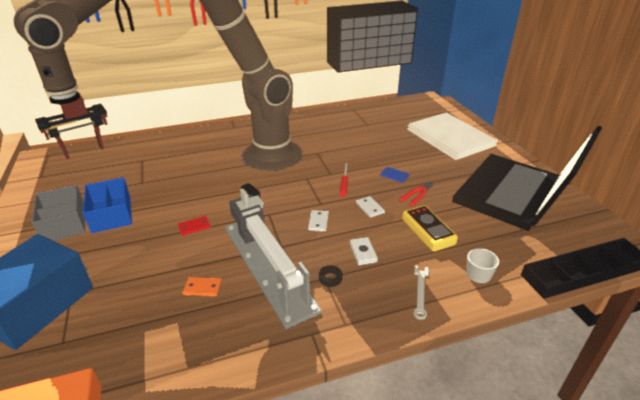

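Top view: two thin plates with two marks at (250,236) and (314,229), and the thick plate with one mark at (287,169). The lookalikes to reject are blue (193,289), orange (441,170) and red (447,261). The rig runs from the coupler at (394,218) to the hinge at (362,115), with the meter at (209,179) and the tape at (327,149).

```bash
cat >> h.py <<'E'
def plates(c,zlo=0.004,zhi=0.05,box=None):
    """white blobs -> (pixel, world rect on measured top)"""
    f=c["frame"].astype(int);w=world(c)
    m=((f.min(2)>150)&(f.max(2)-f.min(2)<40)).astype(np.uint8)
    if box: k=np.zeros_like(m);k[box[1]:box[3],box[0]:box[2]]=1;m*=k
    cs,_=cv2.findContours(m,cv2.RETR_EXTERNAL,cv2.CHAIN_APPROX_NONE);out=[]
    K=c["intrinsics"];T=np.linalg.inv(c["extrinsics"])
    for q in cs:
        if cv2.contourArea(q)<150: continue
        mm=cv2.drawContours(np.zeros_like(m),[q],-1,1,-1)
        z=np.median(w[mm>0][:,2])
        if not zlo<z<zhi: continue
        p=q[:,0].astype(float)
        r=np.stack([(p[:,0]-K[0,2])/K[0,0],-(p[:,1]-K[1,2])/K[1,1],-np.ones(len(p))],1)@T[:3,:3].T
        o=T[:3,3];s=(z-o[2])/r[:,2];xy=(o+r*s[:,None])[:,:2]
        (cx,cy),(a,b),an=cv2.minAreaRect((xy*1000).astype(np.float32))
        if a<b: an+=90;a,b=b,a
        out.append((q[:,0].mean(0).round(),round(cx,1),round(cy,1),round(z*1000,1),round(a,1),round(b,1),round((an+90)%180-90,1)))
    return out
E
python3 - <<'E'
from h import *
a=dict(np.load("a.npz"));w=world(a)
for p in plates(a): print(p)
sel=lambda lo,hi:(w[...,2]>lo)&(w[...,2]<hi)
v,u=np.mgrid[0:400,0:640];box=(u>340)&(u<420)&(v>95)&(v<260)
for lo,hi in[(.15,.19),(.12,.15),(.105,.12),(.004,.03)]:
    P=w[box&sel(lo,hi)]*1000
    print(lo,len(P),P.mean(0).round(1),cv2.minAreaRect(P[:,:2].astype(np.float32)))
c=a["frame"][90:270,180:460];save("crop.png",cv2.resize(c,None,fx=2.8,fy=2.8,interpolation=cv2.INTER_CUBIC))
E
```

```text
(array([ 65., 354.]), 122.8, 717.4, np.float64(29.6), 267.3, 222.0, 11.4)
(array([251., 236.]), 439.8, 221.4, np.float64(10.6), 89.8, 56.1, 8.6)
(array([314., 229.]), 454.7, 40.6, np.float64(10.7), 90.0, 56.2, -23.9)
(array([287., 170.]), 629.7, 117.6, np.float64(19.0), 91.9, 56.8, -5.3)
(array([195., 110.]), 819.4, 389.8, np.float64(31.2), 85.2, 80.2, 2.3)
(array([257., 115.]), 815.2, 202.6, np.float64(8.4), 178.1, 36.5, -29.7)
0.15 89 [ 464.3 -176.7  169.9] ((465.08245849609375, -178.00570678710938), (35.63996887207031, 12.963922500610352), 11.58595085144043)
0.12 1106 [ 508.8 -164.7  129.2] ((599.9337768554688, -144.21466064453125), (364.6438293457031, 82.91574096679688), 11.551533699035645)
0.105 1276 [ 639.4 -141.9  115.7] ((600.65625, -148.0406494140625), (365.884765625, 81.66696166992188), 9.892251968383789)
0.004 3419 [ 595.8 -146.7   10.9] ((613.10009765625, -160.34750366210938), (237.4146270751953, 496.0242004394531), 88.25630950927734)
```

View pics/crop.png

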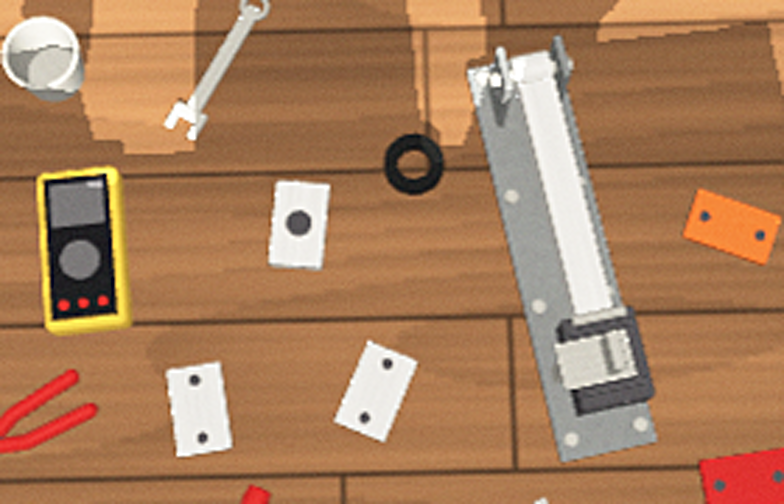

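The crop confirms the choice: one large mark at (298,222) on the thick plate, two small marks on each of the two white plates. The latch tab is at (615,352), and the sliding plate sticks out to the left, which is +y of the rig.

```bash
python3 - <<'E'
from h import *
s=bot.get_state()
for k in s: print(k,np.round(s[k],3))
E
```

```text
t 0.1
joint_pos [ 1.209  0.412 -0.013  1.597  0.006  1.134 -0.082]
joint_vel [-0.001 -0.001  0.    -0.003  0.    -0.    -0.   ]
joint_efforts [ 3.0000e-03 -5.8910e+01  6.4400e-01 -2.9171e+01 -5.4000e-02  1.5000e-02
  0.0000e+00]
eef_pos [ 0.181 -0.598  0.222]
eef_rot [-3.14   0.     0.294]
wrist_force [ 0.238 -0.396  0.012]
moment [ 0.002 -0.013  0.019]
grasp_force 0.0
width 0.088
```

Call:
{"fn": "jog_arm", "kwargs": {
  "hand": [1,1,1,1,1,1,1,1,1,1],
  "travel": [
    [19,45,0],
    [19,45,0],
    [19,45,0],
    [19,45,0],
    [19,45,0],
    [19,45,0],
    [19,45,0],
    [19,45,0],
    [19,45,0],
    [19,45,0]
  ],
  "turn": [
    [0,0,-3],
    [0,0,-3],
    [0,0,-3],
    [0,0,-3],
    [0,0,-3],
    [0,0,-3],
    [0,0,-3],
    [0,0,-3],
    [0,0,-3],
    [0,0,-3]
  ],
  "newtons": 30
}}

```text
t: 1.1
eef_pos: [0.3712, -0.1463, 0.2227]
eef_rot: [3.141, -0.0, -0.232]
wrist_force: [1.3, -0.8, 0.4]
width: 0.0878
grasp_force: 0.0
```

Call:
{"fn": "jog_arm", "kwargs": {
  "hand": [1,1,1,1,1,1],
  "travel": [
    [20,45,0],
    [20,45,0],
    [20,45,0],
    [20,45,0],
    [4,9,-20],
    [0,0,0]
  ],
  "turn": [
    [0,0,-3],
    [0,0,-3],
    [0,0,-3],
    [0,0,-1.7],
    [0,0,0],
    [0,0,0]
  ]
}}

```text
t: 1.7
eef_pos: [0.4539, 0.0428, 0.2007]
eef_rot: [3.141, 0.004, -0.412]
wrist_force: [-0.6, -0.2, 0.1]
width: 0.0879
grasp_force: 0.0
```

```bash
python3 - <<'E'
from h import *
s=bot.get_state();print(s["t"],np.round(s["eef_pos"],4),np.round(s["eef_rot"],4))
a=cam("wrist");save("w1.png",a["frame"])
for p in plates(a,0.002): print(p)
t=cam("top");[print(p) for p in plates(t)]
E
```

```text
1.7 [0.4539 0.0428 0.2007] [ 3.1408  0.0037 -0.4123]
(array([173., 241.]), 444.9, 221.7, np.float64(9.7), 70.6, 57.2, 8.4)
(array([318., 176.]), 450.5, 40.9, np.float64(9.9), 87.7, 53.8, -23.7)
(array([502., 130.]), 420.9, -159.4, np.float64(12.1), 82.9, 42.7, 11.5)
(array([447.,  25.]), 536.5, -128.2, np.float64(17.2), 24.4, 14.9, 6.6)
(array([170.,  46.]), 625.4, 116.7, np.float64(17.8), 90.2, 56.8, -5.9)
(array([ 65., 354.]), 122.8, 717.4, np.float64(29.6), 267.3, 221.9, 11.4)
(array([251., 236.]), 439.8, 221.6, np.float64(10.4), 89.7, 56.0, 8.4)
(array([195., 110.]), 819.4, 389.8, np.float64(31.3), 85.2, 80.2, 2.3)
(array([257., 115.]), 816.2, 203.8, np.float64(7.9), 178.0, 36.4, -28.7)
```

View pics/w1.png

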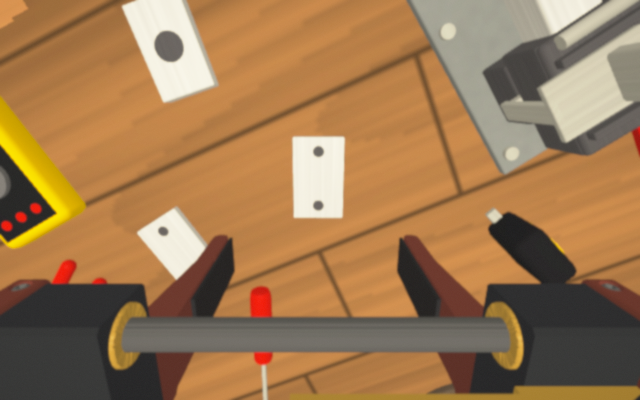

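The wrist view shows the target plate upright at (318,177) between the fingers, with the thick plate at (169,47). Both cameras agree on the relative offset between them (175, 76.5 mm), so I'm descending and gripping.

Call:
{"fn": "jog_arm", "kwargs": {
  "hand": [1,1,1,1,1,1,1],
  "travel": [
    [-1,-2,-45],
    [0,0,-45],
    [0,0,-45],
    [0,0,-35],
    [0,0,-20],
    [0,0,-7.5],
    [0,0,0]
  ],
  "turn": [
    [0,0,-0.2],
    [0,0,0],
    [0,0,0],
    [0,0,0],
    [0,0,0],
    [0,0,0],
    [0,0,0]
  ]
}}

```text
t: 2.5
eef_pos: [0.4538, 0.0376, 0.0051]
eef_rot: [3.14, 0.0, -0.422]
wrist_force: [0.5, -0.4, 0.4]
width: 0.0877
grasp_force: 0.0
```

Call:
{"fn": "jog_arm", "kwargs": {
  "hand": [-1,-1,-1,-1,-1,-1,-1,-1],
  "travel": [
    [0,0,0],
    [0,0,0],
    [0,0,0],
    [0,0,0],
    [0,0,0],
    [0,0,0],
    [0,0,0],
    [0,0,0]
  ],
  "turn": [
    [0,0,0],
    [0,0,0],
    [0,0,0],
    [0,0,0],
    [0,0,0],
    [0,0,0],
    [0,0,0],
    [0,0,0]
  ]
}}

```text
t: 3.3
eef_pos: [0.4544, 0.0387, 0.0057]
eef_rot: [-3.142, -0.001, -0.42]
wrist_force: [-0.5, -1.2, 6.3]
width: 0.0549
grasp_force: 30.0
```

Call:
{"fn": "jog_arm", "kwargs": {
  "hand": [-1,-1,-1,-1,-1,-1,-1,-1],
  "travel": [
    [0,0,15],
    [0,0,30],
    [0,0,35],
    [20,20,0],
    [20,20,0],
    [20,20,0],
    [20,17,0],
    [0,0,0]
  ],
  "turn": [
    [0,0,0],
    [0,0,0],
    [0,0,4],
    [0,0,4],
    [0,0,4],
    [0,0,4],
    [0,0,2.4],
    [0,0,0]
  ]
}}

```text
t: 4.1
eef_pos: [0.5358, 0.1187, 0.0851]
eef_rot: [-3.139, -0.001, -0.096]
wrist_force: [-1.3, 0.2, -0.9]
width: 0.0547
grasp_force: 30.0
```

```bash
python3 - <<'E'
from h import *
s=bot.get_state();print(s["t"],np.round(s["eef_pos"],4),np.round(s["eef_rot"],4),s["width"])
a=cam("wrist");save("w2.png",a["frame"])
for p in plates(a,0.002,.12): print(p)
t=cam("top");[print(p) for p in plates(t,.004,.12)]
E
```

```text
4.1 [0.5358 0.1187 0.0851] [-3.139e+00 -1.100e-03 -9.550e-02] 0.05471112971456657
(array([242., 362.]), 403.5, 195.9, np.float64(9.8), 20.7, 14.1, -8.8)
(array([315., 249.]), 538.5, 118.3, np.float64(89.3), 76.1, 54.1, -5.5)
(array([302.,  76.]), 626.4, 118.7, np.float64(18.0), 88.4, 54.0, -5.9)
(array([ 65., 354.]), 122.5, 717.4, np.float64(29.6), 267.9, 221.9, 11.4)
(array([251., 236.]), 440.0, 221.6, np.float64(10.6), 90.1, 55.8, 8.4)
(array([380., 180.]), 587.4, -148.0, np.float64(94.2), 415.8, 103.6, 11.2)
(array([195., 110.]), 819.7, 390.0, np.float64(30.6), 85.2, 80.3, 2.3)
(array([257., 115.]), 816.2, 204.1, np.float64(8.2), 177.9, 36.3, -28.4)
```

View pics/w2.png

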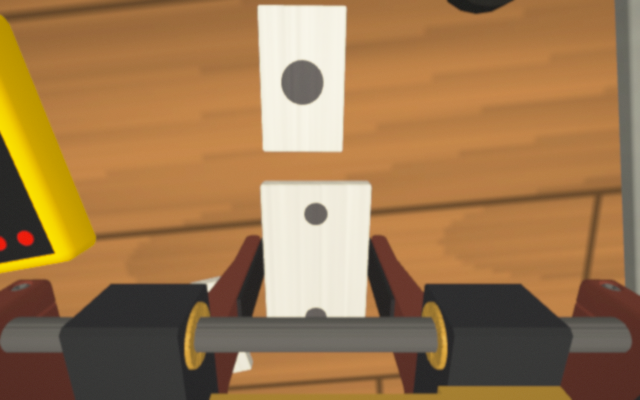

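The wrist view shows the held plate with its front mark at (316,213) and the thick plate's mark at (302,82). I'll bring the held plate to nearly the same height, just short of the thick plate, so that parallax drops out of the measurement.

Call:
{"fn": "jog_arm", "kwargs": {
  "hand": [-1,-1,-1,-1,-1],
  "travel": [
    [-10,0,0],
    [0,0,-30],
    [0,0,-28],
    [0,0,0],
    [0,0,0]
  ],
  "turn": [
    [0,0,0],
    [0,0,0],
    [0,0,0],
    [0,0,0],
    [0,0,0]
  ]
}}

```text
t: 4.7
eef_pos: [0.5229, 0.1152, 0.0275]
eef_rot: [3.141, 0.001, -0.099]
wrist_force: [0.3, 0.9, -1.5]
width: 0.0543
grasp_force: 30.0
```

```bash
cat >> h.py <<'E'
def marks(c,box=None,lo=8,hi=4000):
    """dark round marks inside white plates: pixel, world centre"""
    f=c["frame"].astype(int);w=world(c)
    g=cv2.cvtColor(c["frame"],cv2.COLOR_RGB2GRAY)
    white=((f.min(2)>150)&(f.max(2)-f.min(2)<40)).astype(np.uint8)
    cs,h=cv2.findContours(white,cv2.RETR_CCOMP,cv2.CHAIN_APPROX_NONE);o=[]
    for q,k in zip(cs,h[0]):
        if k[3]<0 or cv2.contourArea(q)<lo: continue
        mm=cv2.drawContours(np.zeros_like(white),[q],-1,1,-1)>0
        o.append((np.round(q[:,0].mean(0),1),np.round(np.median(w[mm],0)*1000,1),mm.sum(),np.round(w[mm].mean(0)*1000,1)))
    return o
E
python3 - <<'E'
from h import *
s=bot.get_state();print(s["t"],np.round(s["eef_pos"],4),np.round(s["eef_rot"],4),s["width"])
a=cam("wrist");save("w3.png",a["frame"]);np.savez("w3.npz",**a)
for p in plates(a,0.002,.12): print(p)
for m in marks(a): print(m)
im=cv2.imread("pics/w1.png")[...,::-1]
c=dict(np.load("a.npz"));c["frame"]=im
print("w1",[m[0] for m in marks(c)])
print(cv2.minAreaRect(np.argwhere((im[100:230,270:370].min(2)>150))[:,::-1].astype(np.float32)))
E
```

```text
4.7 [0.5229 0.1152 0.0275] [ 3.1409e+00  1.3000e-03 -9.9300e-02] 0.05432428753809231
(array([315., 248.]), 525.6, 114.8, np.float64(31.7), 76.1, 54.1, -5.8)
(array([286.,  69.]), 614.4, 120.0, np.float64(18.0), 64.3, 54.0, -5.9)
(array([315.3, 213.4]), array([547.5, 112.7,  31.9]), np.int64(461), array([547.7, 112.7,  32.9]))
(array([285.6,  47.2]), array([626.6, 118.8,  18.3]), np.int64(3067), array([626.5, 118.8,  18.9]))
w1 [array([162.8, 230.8]), array([318., 205.]), array([318. , 151.4]), array([525.6, 148.4]), array([489.3, 129.8]), array([503.9, 129. ]), array([492.4, 123.1]), array([481.5, 114.3]), array([482.5, 108.4]), array([485.8, 103.1]), array([168.5,  46. ])]
((47.99999237060547, 76.49998474121094), (51.99999237060547, 80.99998474121094), -0.0)
```

Call:
{"fn": "jog_arm", "kwargs": {
  "hand": [-1,-1,-1,-1,-1,-1,-1,-1,-1,-1],
  "travel": [
    [0,0,20],
    [36,1,0],
    [36,1,0],
    [35.6,1.2,0],
    [0,0,0],
    [0,0,-12],
    [0,0,-8],
    [0,0,-2],
    [0,0,-1],
    [0,0,0]
  ],
  "turn": [
    [0,0,0],
    [0,0,0],
    [0,0,0],
    [0,0,0],
    [0,0,0],
    [0,0,0],
    [0,0,0],
    [0,0,0],
    [0,0,0],
    [0,0,0]
  ]
}}

```text
t: 5.75
eef_pos: [0.6312, 0.1191, 0.0242]
eef_rot: [3.142, 0.0, -0.099]
wrist_force: [-0.3, 0.1, -2.0]
width: 0.0548
grasp_force: 30.0
```

```bash
python3 - <<'E'
from h import *
s=bot.get_state();print(s["t"],np.round(s["eef_pos"],4),np.round(s["eef_rot"],4),s["width"],s["wrist_force"])
a=cam("wrist");save("w4.png",a["frame"])
for p in plates(a,0.002,.12): print(p)
for m in marks(a,lo=100): print(m)
E
```

```text
5.75 [0.6312 0.1191 0.0242] [ 3.1415e+00  1.0000e-04 -9.8600e-02] 0.05482181181869508 [-0.30062898  0.05664823 -2.01315586]
(array([316., 245.]), 636.0, 118.5, np.float64(28.3), 80.6, 54.2, -5.8)
(array([52., 42.]), 751.8, 236.4, np.float64(7.4), 42.4, 36.5, -29.8)
(array([315.5, 213.5]), array([655.7, 116.5,  28.7]), np.int64(453), array([655.9, 116.5,  29.4]))
```

```bash
python3 - <<'E'
from h import *
c=dict(np.load("w3.npz"));K=c["intrinsics"];T=np.linalg.inv(c["extrinsics"])
print(K[0,0],T[:3,3],T[:3,2])
# w1: shift/rotate cam: use height only; rays for rows 205,151.4 with same attitude about z
h=T[2,3]+.2007-.0275-.010
def g(u,v):
    r=T[:3,:3]@np.array([(u-K[0,2])/K[0,0],-(v-K[1,2])/K[1,1],-1]);return (r/-r[2]*h)[:2]*1000
print("spacing w1",np.linalg.norm(g(318,205)-g(318,151.4)))
im=cv2.imread("pics/w1.png").astype(int)
print("col318 rows",im[130:142,300].min(1),im[212:224,300].min(1))
im4=cv2.imread("pics/w4.png")
save("w4c.png",cv2.resize(im4[150:340,220:420,::-1],None,fx=3,fy=3,interpolation=cv2.INTER_CUBIC))
E
```

```text
332.894123669251 [0.60156432 0.10746829 0.18942805] [ 0.28646313 -0.02749422  0.95769669]
spacing w1 59.581264486602734
col318 rows [ 76  76  77  77  82 106 157 203 224 228 228 230] [227 228 228 226 217 176 121  83  74  72  72  73]
```

View pics/w4c.png

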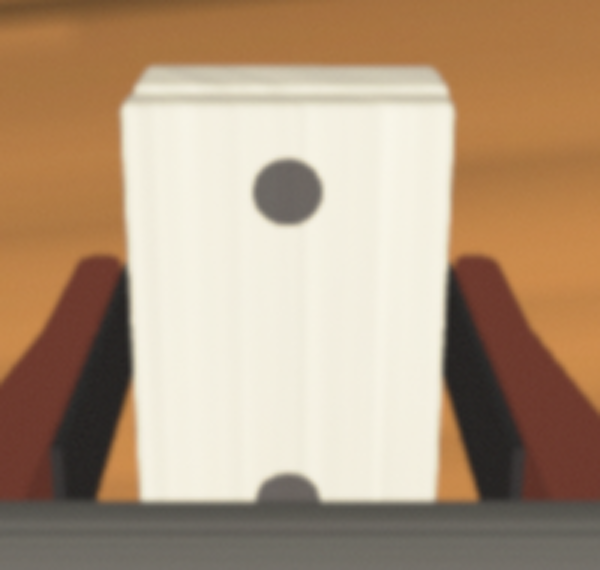

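```bash
python3 - <<'E'
from h import *
a=cam("wrist");K=a["intrinsics"];T=np.linalg.inv(a["extrinsics"])
def X(v,z,u=316):
    r=T[:3,:3]@np.array([(u-K[0,2])/K[0,0],-(v-K[1,2])/K[1,1],-1]);return ((T[:3,3]+r*(z-T[2,3])/r[2])*1000)[:2].round(2)
g=a["frame"].astype(int)[165:192,300:332].mean((1,2)).round(0);print(list(zip(range(165,192),g)))
for z in(.028,.018,.0): print(z,[(v,X(v,z)[0]) for v in (172,173,174,181,182,183,184,185,186)])
print(marks(a,lo=100)[0][0], X(213.5,.028))
E
```

```text
[(165, np.float64(117.0)), (166, np.float64(118.0)), (167, np.float64(118.0)), (168, np.float64(118.0)), (169, np.float64(118.0)), (170, np.float64(120.0)), (171, np.float64(133.0)), (172, np.float64(157.0)), (173, np.float64(179.0)), (174, np.float64(190.0)), (175, np.float64(194.0)), (176, np.float64(195.0)), (177, np.float64(200.0)), (178, np.float64(211.0)), (179, np.float64(222.0)), (180, np.float64(221.0)), (181, np.float64(208.0)), (182, np.float64(195.0)), (183, np.float64(196.0)), (184, np.float64(210.0)), (185, np.float64(225.0)), (186, np.float64(233.0)), (187, np.float64(236.0)), (188, np.float64(236.0)), (189, np.float64(237.0)), (190, np.float64(237.0)), (191, np.float64(237.0))]
0.028 [(172, np.float64(676.74)), (173, np.float64(676.25)), (174, np.float64(675.76)), (181, np.float64(672.29)), (182, np.float64(671.79)), (183, np.float64(671.29)), (184, np.float64(670.79)), (185, np.float64(670.28)), (186, np.float64(669.78))]
0.018 [(172, np.float64(674.65)), (173, np.float64(674.13)), (174, np.float64(673.61)), (181, np.float64(669.92)), (182, np.float64(669.39)), (183, np.float64(668.85)), (184, np.float64(668.32)), (185, np.float64(667.79)), (186, np.float64(667.25))]
0.0 [(172, np.float64(670.89)), (173, np.float64(670.31)), (174, np.float64(669.73)), (181, np.float64(665.65)), (182, np.float64(665.06)), (183, np.float64(664.47)), (184, np.float64(663.88)), (185, np.float64(663.29)), (186, np.float64(662.7))]
[315.5 213.5] [655.59 116.3 ]
```

```bash
python3 - <<'E'
from h import *
a=cam("wrist");K=a["intrinsics"];T=np.linalg.inv(a["extrinsics"])
def P(u,v,z):
    r=T[:3,:3]@np.array([(u-K[0,2])/K[0,0],-(v-K[1,2])/K[1,1],-1]);return ((T[:3,3]+r*(z-T[2,3])/r[2])*1000)[:2]
th=-.1;ax=np.array([np.cos(th),np.sin(th)]);n=np.array([-ax[1],ax[0]])
def edges(v):
    r=a["frame"].astype(float)[v,:,2]   # blue: best white/wood contrast
    m=(r[316]+r[240])/2
    L=next(u for u in range(316,240,-1) if r[u]<m);R=next(u for u in range(316,400) if r[u]<m)
    return L+(m-r[L])/(r[L+1]-r[L]),R-(m-r[R])/(r[R-1]-r[R])
for v,z in[(174,.012),(175,.012),(176,.012),(178,.018),(179,.018),(180,.018),(186,.028),(188,.028),(190,.028),(193,.028)]:
    l,r=edges(v);print(v,z,round(l,2),round(r,2),"n:",(P(l,v,z)@n).round(2),(P(r,v,z)@n).round(2),"mid",((P(l,v,z)+P(r,v,z))@n/2).round(2))
E
```

```text
174 0.012 267.81 365.21 n: 206.91 154.82 mid 180.87
175 0.012 267.24 365.81 n: 207.24 154.48 mid 180.86
176 0.012 266.6 366.53 n: 207.61 154.07 mid 180.84
178 0.018 265.28 367.85 n: 207.44 154.28 mid 180.86
179 0.018 264.69 368.4 n: 207.77 153.98 mid 180.87
180 0.018 264.26 368.83 n: 208.02 153.73 mid 180.87
186 0.028 259.87 370.93 n: 208.74 154.21 mid 181.47
188 0.028 259.76 371.11 n: 208.84 154.07 mid 181.46
190 0.028 259.94 370.94 n: 208.8 154.11 mid 181.45
193 0.028 260.05 370.77 n: 208.82 154.12 mid 181.47
```

The crop shows a thin ledge of the thick plate along the front (row 178–181). The held plate sits about 1.2 mm short and 0.6 mm to the left, so I'll correct that and release.

Call:
{"fn": "jog_arm", "kwargs": {
  "hand": [-1,-1,-1,-1,-1],
  "travel": [
    [0,0,3],
    [1.1,-0.7,0],
    [0,0,0],
    [0,0,-3.4],
    [0,0,0]
  ],
  "turn": [
    [0,0,0],
    [0,0,0],
    [0,0,0],
    [0,0,0],
    [0,0,0]
  ]
}}

```text
t: 6.4
eef_pos: [0.6329, 0.1183, 0.0236]
eef_rot: [-3.142, -0.0, -0.099]
wrist_force: [0.3, 0.2, -0.7]
width: 0.0542
grasp_force: 30.0
```

Call:
{"fn": "jog_arm", "kwargs": {
  "hand": [0.4,0.4,0.4,1,1,1,1,1,1],
  "travel": [
    [0,0,0],
    [0,0,0],
    [0,0,0],
    [0,0,10],
    [0,0,35],
    [-30,20,30],
    [-40,20,0],
    [-30,20,0],
    [0,0,0]
  ],
  "turn": [
    [0,0,0],
    [0,0,0],
    [0,0,0],
    [0,0,0],
    [0,0,0],
    [0,0,4],
    [0,0,5],
    [0,0,5],
    [0,0,0]
  ]
}}

```text
t: 7.3
eef_pos: [0.5288, 0.182, 0.1002]
eef_rot: [-3.141, 0.0, 0.155]
wrist_force: [1.1, 0.4, 0.4]
width: 0.0876
grasp_force: 0.0
```

```bash
python3 - <<'E'
from h import *
s=bot.get_state();print(s["t"],np.round(s["eef_pos"],4),np.round(s["eef_rot"],4),s["width"],s["wrist_force"])
a=cam("wrist");save("w5.png",a["frame"])
for p in plates(a,0.002,.12): print(p)
for m in marks(a,lo=30): print(m)
t=cam("top")
for p in plates(t,0.004,.05): print(p)
f=a["frame"];save("w5c.png",cv2.resize(f[0:200,220:480],None,fx=3,fy=3,interpolation=cv2.INTER_CUBIC))
E
```

```text
7.3 [0.5288 0.182  0.1002] [-3.1405e+00  2.0000e-04  1.5460e-01] 0.08757351861722028 [1.08589347 0.36701908 0.36189436]
(array([256., 284.]), 450.2, 224.7, np.float64(9.9), 65.8, 54.4, 8.4)
(array([430.,  82.]), 627.3, 121.0, np.float64(27.9), 88.9, 58.2, -6.0)
(array([250.7, 267.8]), array([465. , 227.3,  10.2]), np.int64(157), array([464.9, 227.3,  10.2]))
(array([416.9, 130.6]), array([597.5, 121.5,  28.3]), np.int64(258), array([597.5, 122.1,  30.1]))
(array([448.3,  38.7]), array([657.1, 115.6,  28.4]), np.int64(328), array([656.6, 116.3,  30.5]))
(array([ 65., 354.]), 122.8, 717.7, np.float64(29.6), 267.1, 221.7, 11.3)
(array([251., 236.]), 439.8, 221.5, np.float64(10.7), 90.1, 56.2, 8.9)
(array([289., 162.]), 645.1, 115.8, np.float64(28.9), 63.4, 56.1, -5.6)
(array([195., 110.]), 819.8, 390.0, np.float64(30.5), 85.0, 80.2, 2.3)
(array([259., 110.]), 826.5, 197.2, np.float64(8.4), 153.1, 34.5, -28.6)
```

View pics/w5c.png

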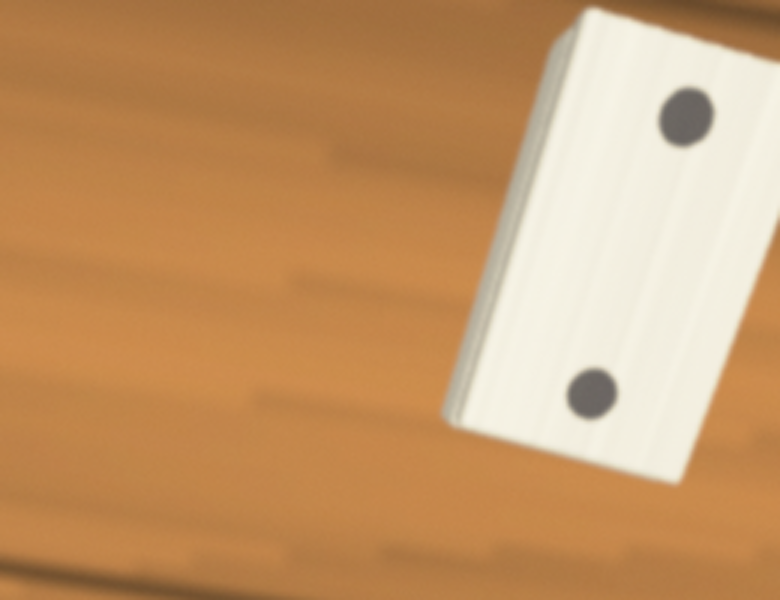

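The top plate sits centred on the thick one to within a millimetre (marks at (417,131) and (448,39)), with flush sides. Next is the second plate.

Call:
{"fn": "jog_arm", "kwargs": {
  "hand": [1,1,1,1,1,1,1,1],
  "travel": [
    [-40,18,0],
    [-40,18,0],
    [-9,4,-20],
    [0,0,-40],
    [0,0,-25],
    [0,0,-8],
    [0,0,-3],
    [0,0,0]
  ],
  "turn": [
    [0,0,-0.4],
    [0,0,0],
    [0,0,0],
    [0,0,0],
    [0,0,0],
    [0,0,0],
    [0,0,0],
    [0,0,0]
  ]
}}

```text
t: 8.2
eef_pos: [0.4446, 0.2183, 0.0032]
eef_rot: [-3.141, -0.001, 0.137]
wrist_force: [0.1, 0.4, 0.9]
width: 0.0876
grasp_force: 0.0
```

Call:
{"fn": "jog_arm", "kwargs": {
  "hand": [-1,-1,-1,-1,-1,-1,-1],
  "travel": [
    [0,0,0],
    [0,0,0],
    [0,0,0],
    [0,0,0],
    [0,0,0],
    [0,0,0],
    [0,0,0]
  ],
  "turn": [
    [0,0,0],
    [0,0,0],
    [0,0,0],
    [0,0,0],
    [0,0,0],
    [0,0,0],
    [0,0,0]
  ]
}}

```text
t: 8.9
eef_pos: [0.444, 0.2188, 0.0032]
eef_rot: [-3.141, -0.001, 0.139]
wrist_force: [-1.3, 1.0, 5.1]
width: 0.0549
grasp_force: 30.0
```

Call:
{"fn": "jog_arm", "kwargs": {
  "hand": [-1,-1,-1,-1,-1,-1,-1,-1],
  "travel": [
    [0,0,15],
    [0,0,35],
    [25,-35,0],
    [25,-35,0],
    [25,-32,0],
    [3,0,-16],
    [0,0,0],
    [0,0,0]
  ],
  "turn": [
    [0,0,0],
    [0,0,0],
    [0,0,-4.7],
    [0,0,-4.5],
    [0,0,-4.4],
    [0,0,0],
    [0,0,0],
    [0,0,0]
  ]
}}

```text
t: 9.7
eef_pos: [0.5204, 0.1171, 0.0368]
eef_rot: [-3.141, 0.002, -0.097]
wrist_force: [0.5, 0.6, -1.4]
width: 0.0544
grasp_force: 30.0
```

```bash
python3 - <<'E'
from h import *
s=bot.get_state();print(s["t"],np.round(s["eef_pos"],4),np.round(s["eef_rot"],4),s["width"])
a=cam("wrist");save("w6.png",a["frame"])
for p in plates(a,0.002,.12): print(p)
for m in marks(a,lo=30): print(m)
E
```

```text
9.7 [0.5204 0.1171 0.0368] [-3.1415e+00  1.9000e-03 -9.7100e-02] 0.05439077166650873
(array([315., 252.]), 522.5, 116.8, np.float64(43.4), 71.5, 54.2, -5.7)
(array([290.,  65.]), 613.4, 119.9, np.float64(28.0), 60.5, 53.9, -5.7)
(array([315.6, 221.5]), array([541.6, 114.8,  43.7]), np.int64(459), array([541.9, 114.8,  44.7]))
(array([290.8, 105.7]), array([597.5, 121.5,  28.2]), np.int64(511), array([597.5, 121.5,  29.2]))
```

Call:
{"fn": "jog_arm", "kwargs": {
  "hand": [-1,-1,-1,-1,-1,-1,-1,-1,-1],
  "travel": [
    [0,0,15],
    [38,0.2,0],
    [39,0.2,0],
    [38.6,0.3,0],
    [0,0,0],
    [0,0,-10],
    [0,0,-8],
    [0,0,-1.5],
    [0,0,0]
  ],
  "turn": [
    [0,0,0],
    [0,0,0],
    [0,0,0],
    [0,0,0],
    [0,0,0],
    [0,0,0],
    [0,0,0],
    [0,0,0],
    [0,0,0]
  ]
}}

```text
t: 10.65
eef_pos: [0.6361, 0.1172, 0.032]
eef_rot: [3.141, 0.001, -0.098]
wrist_force: [-0.6, -0.1, -2.0]
width: 0.0544
grasp_force: 30.0
```

```bash
python3 - <<'E'
from h import *
s=bot.get_state();print(s["t"],np.round(s["eef_pos"],4),np.round(s["eef_rot"],4),s["width"],s["wrist_force"].round(1))
a=cam("wrist");K=a["intrinsics"];T=np.linalg.inv(a["extrinsics"])
def P(u,v,z):
    r=T[:3,:3]@np.array([(u-K[0,2])/K[0,0],-(v-K[1,2])/K[1,1],-1]);return ((T[:3,3]+r*(z-T[2,3])/r[2])*1000)[:2]
th=-.1;ax=np.array([np.cos(th),np.sin(th)]);n=np.array([-ax[1],ax[0]])
def edges(v):
    r=a["frame"].astype(float)[v,:,2];m=(r[316]+r[240])/2
    L=next(u for u in range(316,240,-1) if r[u]<m);R=next(u for u in range(316,400) if r[u]<m)
    return L+(m-r[L])/(r[L+1]-r[L]),R-(m-r[R])/(r[R-1]-r[R])
for v,z in[(174,.018),(176,.023),(178,.028),(180,.028),(186,.038),(188,.038),(192,.038)]:
    l,r=edges(v);print(v,z,round(l,2),round(r,2),"mid",((P(l,v,z)+P(r,v,z))@n/2).round(2))
g=a["frame"].astype(int)[163:192,300:332].mean((1,2)).round(0);print(list(zip(range(163,192),g.astype(int))))
print([m[:2] for m in marks(a,lo=100)])
for z in(.028,.038):print([(v,P(316,v,z)[0].round(1)) for v in range(174,190)])
save("w7c.png",cv2.resize(a["frame"][150:340,220:420],None,fx=3,fy=3,interpolation=cv2.INTER_CUBIC))
E
```

```text
10.65 [0.6361 0.1172 0.032 ] [ 3.1412e+00  1.3000e-03 -9.8000e-02] 0.05441828405622261 [-0.6 -0.1 -2. ]
174 0.018 311.0 329.0 mid 177.57
176 0.023 269.33 358.5 mid 180.83
178 0.028 267.94 360.1 mid 180.76
180 0.028 266.89 361.02 mid 180.8
186 0.038 262.2 366.03 mid 180.69
188 0.038 261.24 367.33 mid 180.61
192 0.038 260.18 371.05 mid 179.96
[(163, np.int64(115)), (164, np.int64(116)), (165, np.int64(116)), (166, np.int64(116)), (167, np.int64(116)), (168, np.int64(117)), (169, np.int64(117)), (170, np.int64(117)), (171, np.int64(117)), (172, np.int64(118)), (173, np.int64(118)), (174, np.int64(118)), (175, np.int64(120)), (176, np.int64(128)), (177, np.int64(149)), (178, np.int64(173)), (179, np.int64(188)), (180, np.int64(193)), (181, np.int64(194)), (182, np.int64(194)), (183, np.int64(192)), (184, np.int64(190)), (185, np.int64(191)), (186, np.int64(200)), (187, np.int64(209)), (188, np.int64(206)), (189, np.int64(196)), (190, np.int64(191)), (191, np.int64(197))]
[(array([315.6, 221.5]), array([657.2, 114.8,  38.9]))]
[(174, np.float64(678.8)), (175, np.float64(678.3)), (176, np.float64(677.8)), (177, np.float64(677.3)), (178, np.float64(676.7)), (179, np.float64(676.2)), (180, np.float64(675.7)), (181, np.float64(675.2)), (182, np.float64(674.7)), (183, np.float64(674.1)), (184, np.float64(673.6)), (185, np.float64(673.1)), (186, np.float64(672.6)), (187, np.float64(672.0)), (188, np.float64(671.5)), (189, np.float64(671.0))]
[(174, np.float64(681.0)), (175, np.float64(680.5)), (176, np.float64(680.0)), (177, np.float64(679.5)), (178, np.float64(679.0)), (179, np.float64(678.5)), (180, np.float64(678.1)), (181, np.float64(677.6)), (182, np.float64(677.1)), (183, np.float64(676.6)), (184, np.float64(676.1)), (185, np.float64(675.6)), (186, np.float64(675.1)), (187, np.float64(674.6)), (188, np.float64(674.1)), (189, np.float64(673.6))]
```

View pics/w7c.png

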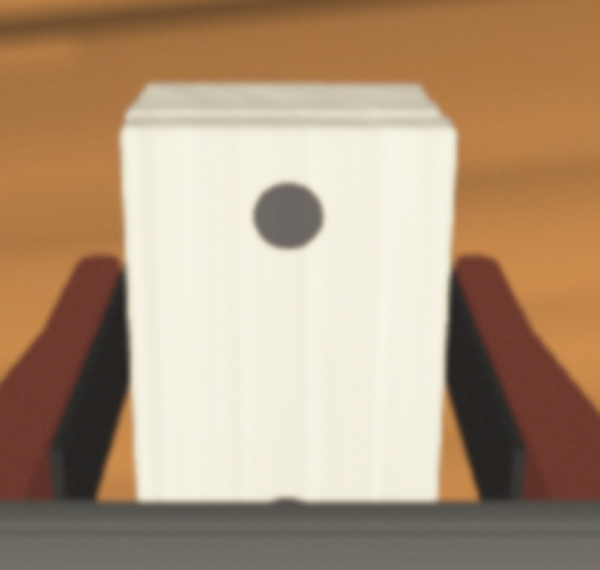

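There is a thin ledge in front (about 0.6 mm at row 186–189), and the held plate sits 0.8 mm to the right. I'll correct both, then release.

Call:
{"fn": "jog_arm", "kwargs": {
  "hand": [-1,-1,-1,-1,-1],
  "travel": [
    [0,0,3],
    [0.7,0.7,0],
    [0,0,0],
    [0,0,-3.5],
    [0,0,0]
  ],
  "turn": [
    [0,0,0],
    [0,0,0],
    [0,0,0],
    [0,0,0],
    [0,0,0]
  ]
}}

```text
t: 11.2
eef_pos: [0.638, 0.1176, 0.0314]
eef_rot: [3.142, 0.0, -0.099]
wrist_force: [0.9, 0.6, -1.5]
width: 0.0548
grasp_force: 30.0
```

Call:
{"fn": "jog_arm", "kwargs": {
  "hand": [0.4,0.4,0.4,1,1,1,1,1,1,1],
  "travel": [
    [0,0,0],
    [0,0,0],
    [0,0,0],
    [0,0,10],
    [0,0,45],
    [-20,-5,45],
    [-40,-10,45],
    [-40,-20,45],
    [0,0,0],
    [0,0,0]
  ],
  "turn": [
    [0,0,0],
    [0,0,0],
    [0,0,0],
    [0,0,0],
    [0,0,0],
    [0,0,0],
    [0,0,0],
    [0,0,0],
    [0,0,0],
    [0,0,0]
  ]
}}

```text
t: 12.2
eef_pos: [0.5542, 0.0883, 0.2061]
eef_rot: [3.141, -0.004, -0.1]
wrist_force: [0.0, 0.1, 0.1]
width: 0.0878
grasp_force: 0.0
```

```bash
python3 - <<'E'
from h import *
s=bot.get_state();print(s["t"],np.round(s["eef_pos"],4),np.round(s["eef_rot"],4),s["width"],s["wrist_force"].round(1))
a=cam("wrist");w=world(a)
for p in plates(a,0.02,.12): print(p)
for m in marks(a,lo=30): print(m[:2])
v,u=np.mgrid[0:400,0:640];k=(w[...,2]>.15)&(w[...,2]<.19)&(u>350)&(w[...,1]<-.1)
P=w[k]*1000
if len(P): print("tab",len(P),P.mean(0).round(1),cv2.minAreaRect(P[:,:2].astype(np.float32)))
f=a["frame"]; save("w8.png",f)
E
```

```text
12.2 [0.5542 0.0883 0.2061] [ 3.1413 -0.0037 -0.0996] 0.08775584888943962 [0.  0.1 0.1]
(array([276., 106.]), 629.6, 117.6, np.float64(37.9), 87.7, 54.5, -5.9)
(array([612., 108.]), 591.9, -133.1, np.float64(115.4), 187.3, 47.9, 9.6)
(array([277. , 140.5]), array([599.2, 121.4,  38.2]))
(array([275.2,  75.7]), array([659. , 115. ,  38.1]))
```

View pics/w8.png

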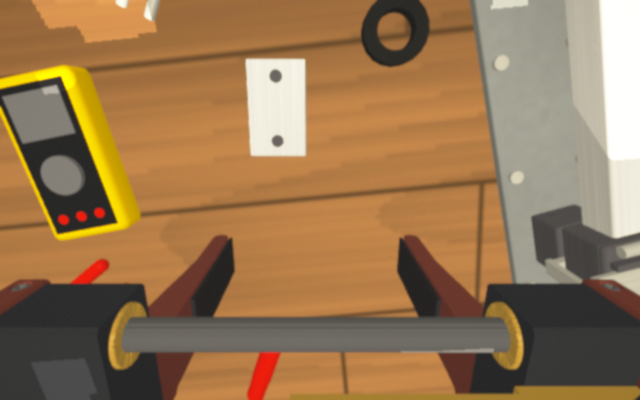

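The wrist view shows the finished pile at (276,106), square, with the tape and meter untouched. I'll check flushness numerically from in front.

Call:
{"fn": "jog_arm", "kwargs": {
  "hand": [1,1,1,1,1],
  "travel": [
    [40,15,-40],
    [44,15,-40],
    [0,0,-20],
    [0,0,0],
    [0,0,0]
  ],
  "turn": [
    [0,0,0],
    [0,0,0],
    [0,0,0],
    [0,0,0],
    [0,0,0]
  ]
}}

```text
t: 12.75
eef_pos: [0.6231, 0.1143, 0.1161]
eef_rot: [3.142, 0.003, -0.098]
wrist_force: [0.0, -0.6, -0.4]
width: 0.0878
grasp_force: 0.0
```

```bash
cat > chk.py <<'E'
from h import *
s=bot.get_state();print(s["t"],np.round(s["eef_pos"],4),np.round(s["eef_rot"],4))
a=cam("wrist");np.savez("w9.npz",**a);K=a["intrinsics"];T=np.linalg.inv(a["extrinsics"])
def P(u,v,z):
    r=T[:3,:3]@np.array([(u-K[0,2])/K[0,0],-(v-K[1,2])/K[1,1],-1]);return ((T[:3,3]+r*(z-T[2,3])/r[2])*1000)[:2]
ps=plates(a,.02,.12);print(ps);m=marks(a,lo=100);print([x[:2] for x in m])
E
python3 - <<'E'
exec(open("chk.py").read())
u0=int(m[0][0][0]);g=a["frame"].astype(int)[:,u0-12:u0+12].mean((1,2)).round(0).astype(int)
v0=max(0,int(m[0][0][1]-70));print(v0,list(g[v0:v0+80]))
v=int(m[0][0][1])+18;r=a["frame"][v].astype(int).mean(1).round(0).astype(int);print("row",v,u0-70,list(r[u0-70:u0-20]),u0+20,list(r[u0+20:u0+70]))
print("front x per row z=.038/.028/.018/0:",[(q,*[P(u0,q,z)[0].round(1) for z in(.038,.028,.018,0)]) for q in range(v0,v0+70,6)])
E
```

```text
12.75 [0.6231 0.1143 0.1161] [ 3.1415e+00  2.9000e-03 -9.8200e-02]
[(array([309., 197.]), 629.9, 118.1, np.float64(37.9), 89.0, 54.1, -5.9)]
[(array([309. , 238.1]), array([599.1, 121.4,  38.2])), (array([309., 162.]), array([659. , 115.2,  38.3])), (array([582.3, 140. ]), array([650.8, -98.6,  14.2]))]
168 [np.int64(192), np.int64(211), np.int64(231), np.int64(240), np.int64(242), np.int64(243), np.int64(243), np.int64(243), np.int64(243), np.int64(243), np.int64(243), np.int64(243), np.int64(243), np.int64(243), np.int64(243), np.int64(243), np.int64(243), np.int64(243), np.int64(242), np.int64(242), np.int64(242), np.int64(242), np.int64(242), np.int64(242), np.int64(242), np.int64(242), np.int64(242), np.int64(242), np.int64(242), np.int64(242), np.int64(242), np.int64(242), np.int64(242), np.int64(242), np.int64(242), np.int64(242), np.int64(242), np.int64(242), np.int64(242), np.int64(242), np.int64(242), np.int64(242), np.int64(242), np.int64(242), np.int64(242), np.int64(242), np.int64(242), np.int64(242), np.int64(242), np.int64(242), np.int64(242), np.int64(242), np.int64(2
[... 2260 characters left out ...]
.float64(635.9), np.float64(631.4)), (192, np.float64(636.4), np.float64(633.7), np.float64(631.0), np.float64(626.0)), (198, np.float64(631.8), np.float64(628.8), np.float64(625.9), np.float64(620.7)), (204, np.float64(627.1), np.float64(623.9), np.float64(620.8), np.float64(615.2)), (210, np.float64(622.3), np.float64(619.0), np.float64(615.7), np.float64(609.7)), (216, np.float64(617.5), np.float64(614.0), np.float64(610.5), np.float64(604.1)), (222, np.float64(612.6), np.float64(608.9), np.float64(605.2), np.float64(598.5)), (228, np.float64(607.7), np.float64(603.8), np.float64(599.9), np.float64(592.8)), (234, np.float64(602.8), np.float64(598.6), np.float64(594.5), np.float64(587.0))]
```

```bash
python3 - <<'E'
from h import *
a=dict(np.load("w9.npz"));K=a["intrinsics"];T=np.linalg.inv(a["extrinsics"])
def P(u,v,z):
    r=T[:3,:3]@np.array([(u-K[0,2])/K[0,0],-(v-K[1,2])/K[1,1],-1]);return ((T[:3,3]+r*(z-T[2,3])/r[2])*1000)[:2]
def proj(p):
    q=a["extrinsics"]@np.array([*p,1]);return (K[0,2]+K[0,0]*q[0]/-q[2],K[1,2]+K[1,1]*q[1]/q[2])
g=a["frame"].astype(int)[125:155,285:335].mean((1,2)).round(0).astype(int);print(125,[int(x) for x in g])
c=np.array([.6291,.1183]);th=np.radians(-5.8);f=c+.045*np.array([np.cos(th),np.sin(th)]);r=c-.045*np.array([np.cos(th),np.sin(th)])
print("flush front rows z38,28,18,0",[round(proj((*f,z))[1],1) for z in(.038,.028,.018,0)])
print("flush rear",[round(proj((*r,z))[1],1) for z in(.038,.028,.018,0)])
g=a["frame"].astype(int)[248:275,285:335].mean((1,2)).round(0).astype(int);print(248,[int(x) for x in g])
for v in(180,200,220):
    q=a["frame"].astype(int)[v-3:v+4].mean((0,2)).round(0).astype(int);print(v,255,[int(x) for x in q[255:285]],330,[int(x) for x in q[330:362]])
E
```

```text
125 [114, 117, 119, 121, 122, 122, 123, 123, 123, 124, 124, 124, 126, 136, 160, 190, 216, 233, 241, 243, 243, 243, 243, 243, 243, 243, 243, 243, 242, 238]
flush front rows z38,28,18,0 [np.float64(141.2), np.float64(139.6), np.float64(138.1), np.float64(135.7)]
flush rear [np.float64(255.6), np.float64(250.2), np.float64(245.1), np.float64(236.7)]
248 [241, 241, 241, 241, 241, 239, 231, 203, 167, 148, 145, 144, 144, 144, 144, 143, 143, 141, 140, 138, 136, 135, 134, 133, 132, 131, 130]
180 255 [129, 130, 130, 129, 130, 130, 130, 130, 130, 130, 131, 131, 131, 131, 131, 133, 145, 184, 226, 241, 243, 242, 241, 241, 242, 243, 243, 243, 243, 244] 330 [244, 246, 245, 245, 244, 244, 244, 244, 244, 243, 243, 243, 243, 244, 241, 229, 195, 159, 144, 142, 142, 142, 142, 142, 143, 143, 143, 143, 143, 143, 143, 143]
200 255 [145, 146, 146, 145, 146, 146, 146, 146, 146, 146, 146, 146, 146, 146, 146, 146, 151, 169, 204, 233, 242, 243, 242, 241, 241, 242, 243, 244, 243, 243] 330 [244, 245, 244, 243, 243, 243, 243, 243, 243, 243, 243, 243, 243, 242, 238, 218, 177, 146, 141, 141, 140, 141, 141, 141, 141, 141, 141, 141, 141, 141, 141, 142]
220 255 [144, 144, 144, 144, 144, 144, 144, 144, 144, 144, 144, 144, 144, 144, 144, 144, 146, 155, 186, 223, 239, 243, 242, 241, 241, 242, 243, 243, 243, 243] 330 [244, 243, 242, 242, 242, 242, 242, 242, 243, 242, 242, 242, 242, 239, 222, 183, 154, 148, 147, 147, 147, 147, 147, 147, 147, 147, 147, 147, 147, 147, 147, 147]
```

Call:
{"fn": "jog_arm", "kwargs": {
  "hand": [1,1,1,1,1],
  "travel": [
    [45,-4,0],
    [35,-3,-20],
    [0,0,0],
    [0,0,0],
    [0,0,0]
  ],
  "turn": [
    [0,0,0],
    [0,0,0],
    [0,0,0],
    [0,0,0],
    [0,0,0]
  ]
}}

```text
t: 13.3
eef_pos: [0.7034, 0.1074, 0.0991]
eef_rot: [-3.141, -0.001, -0.098]
wrist_force: [-1.1, 1.0, 0.9]
width: 0.0883
grasp_force: 0.0
```

```bash
python3 - <<'E'
exec(open("chk.py").read())
save("w9.png",cv2.resize(a["frame"][150:310,220:400],None,fx=3.6,fy=3.6,interpolation=cv2.INTER_CUBIC))
def proj(p):
    q=a["extrinsics"]@np.array([*p,1]);return (K[0,2]+K[0,0]*q[0]/-q[2],K[1,2]+K[1,1]*q[1]/q[2])
k=m[0];ma=[x for x in m if abs(x[0][0]-315)<30];print([x[:2] for x in ma])
fm=max(ma,key=lambda x:x[1][0])[1]/1000
th=np.radians(-5.8);f=fm[:2]+.015*np.array([np.cos(th),np.sin(th)])
print("mark",fm,"flush rows",[round(proj((*f,z))[1],1) for z in(.038,.028,.018,0)])
u0=int(proj((*f,.038))[0]);v0=int(proj((*f,.038))[1])
print(u0,v0-25,[int(x) for x in a["frame"].astype(int)[v0-25:v0+12,u0-15:u0+15].mean((1,2))])
for z in(.038,.028,.018,0): print(z,[P(u0,v0+d,z)[0].round(1) for d in(0,-5,-10,-15,-20)])
E
```

```text
13.3 [0.7034 0.1074 0.0991] [-3.1409e+00 -1.4000e-03 -9.8300e-02]
[(array([311., 279.]), 653.1, 115.9, np.float64(37.8), 65.2, 54.3, -5.7)]
[(array([310.7, 273.3]), array([659.1, 115.4,  38.3]))]
[(array([310.7, 273.3]), array([659.1, 115.4,  38.3]))]
mark [0.6591 0.1154 0.0383] flush rows [np.float64(254.7), np.float64(248.9), np.float64(243.5), np.float64(234.8)]
310 229 [129, 130, 131, 131, 132, 132, 133, 133, 140, 161, 189, 208, 213, 215, 215, 216, 215, 212, 209, 209, 209, 209, 209, 211, 215, 226, 238, 244, 246, 247, 247, 247, 247, 247, 247, 247, 245]
0.038 [np.float64(674.6), np.float64(678.6), np.float64(682.6), np.float64(686.5), np.float64(690.4)]
0.028 [np.float64(669.8), np.float64(674.0), np.float64(678.1), np.float64(682.2), np.float64(686.3)]
0.018 [np.float64(665.0), np.float64(669.4), np.float64(673.7), np.float64(678.0), np.float64(682.2)]
0 [np.float64(656.4), np.float64(661.1), np.float64(665.7), np.float64(670.3), np.float64(674.8)]
```

View pics/w9.png

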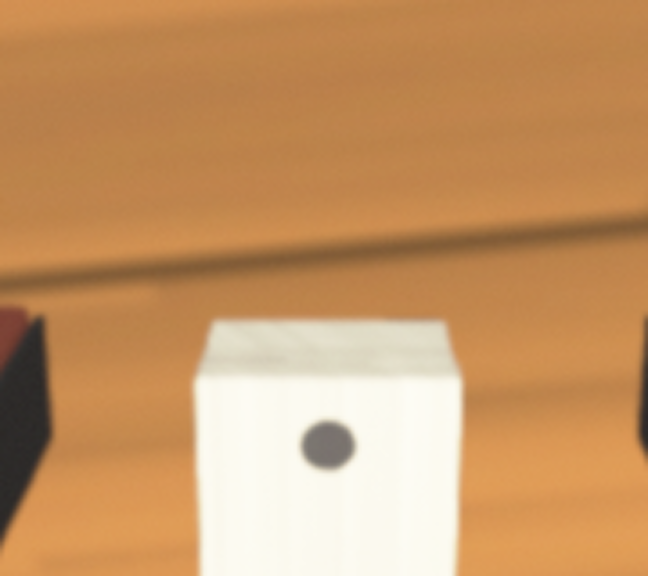

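The front view shows the stack's three faces with no ledge; I estimate the top plate sits about 1 mm forward, which I accept as flush. Now to the latch: rise, cross over and turn to the rig's 11.5°.

Call:
{"fn": "jog_arm", "kwargs": {
  "hand": [1,1,1,1,1,1,1,1,1,1],
  "travel": [
    [0,0,45],
    [-10,0,45],
    [-28,-35,24],
    [-28,-36,20],
    [-28,-36,0],
    [-28,-36,0],
    [-28,-36,0],
    [-28,-36,0],
    [-30,-36,0],
    [-28,-33,0]
  ],
  "turn": [
    [0,0,0],
    [0,0,0],
    [0,0,3],
    [0,0,3],
    [0,0,3],
    [0,0,3],
    [0,0,3],
    [0,0,2.1],
    [0,0,0],
    [0,0,0]
  ]
}}

```text
t: 14.35
eef_pos: [0.4661, -0.1778, 0.2321]
eef_rot: [3.139, -0.001, 0.2]
wrist_force: [-0.1, -0.7, -0.1]
width: 0.0878
grasp_force: 0.0
```

Call:
{"fn": "jog_arm", "kwargs": {
  "hand": [1,1,1],
  "travel": [
    [0,0,0],
    [0,0,0],
    [0,0,0]
  ],
  "turn": [
    [0,0,0],
    [0,0,0],
    [0,0,0]
  ]
}}

```text
t: 14.65
eef_pos: [0.4688, -0.1754, 0.2318]
eef_rot: [3.141, -0.002, 0.201]
wrist_force: [0.2, 0.1, -0.2]
width: 0.0883
grasp_force: 0.0
```

```bash
python3 - <<'E'
from h import *
s=bot.get_state();print(s["t"],np.round(s["eef_pos"],4),np.round(s["eef_rot"],4),s["joint_pos"].round(2) if hasattr(s["joint_pos"],'round') else s["joint_pos"])
for n in("wrist","top"):
    a=cam(n);w=world(a)
    k=(w[...,2]>.160)&(w[...,2]<.182)&(abs(w[...,0]-.465)<.05)&(abs(w[...,1]+.175)<.04)
    P=w[k]*1000;print(n,len(P))
    if len(P)>10: print(P.mean(0).round(1),cv2.minAreaRect(P[:,:2].astype(np.float32)),np.argwhere(k).mean(0).round(0))
    np.savez(n+"10.npz",**a)
t=dict(np.load("top10.npz"));[print(p) for p in plates(t,.03,.045)]
E
```

```text
14.65 [ 0.4688 -0.1754  0.2318] [ 3.1406e+00 -1.5000e-03  2.0120e-01] [ 0.79  0.25 -0.62  1.85  0.16  1.09 -1.26]
wrist 844
[ 463.9 -177.7  171.8] ((462.06842041015625, -178.0901336669922), (36.098880767822266, 11.740158081054688), 11.588982582092285) [224. 317.]
top 39
[ 455.5 -178.7  171.4] ((455.7886657714844, -179.6312255859375), (16.636287689208984, 11.93865966796875), 12.593125343322754) [219. 400.]
(array([286., 168.]), 628.9, 117.5, np.float64(38.4), 99.1, 56.4, -5.6)
(array([195., 110.]), 819.7, 390.0, np.float64(30.6), 85.2, 80.3, 2.3)
```

Call:
{"fn": "jog_arm", "kwargs": {
  "hand": [1,1,0.6,0.2,0.2,0.2],
  "travel": [
    [-3,-2.5,-25],
    [0,0,-40],
    [0,0,-22],
    [0,0,-5],
    [0,0,0],
    [0,0,0]
  ],
  "turn": [
    [0,0,0],
    [0,0,0],
    [0,0,0],
    [0,0,0],
    [0,0,0],
    [0,0,0]
  ],
  "newtons": 45
}}

```text
t: 15.35
eef_pos: [0.4663, -0.1787, 0.14]
eef_rot: [3.141, -0.001, 0.201]
wrist_force: [0.4, 0.2, -0.1]
width: 0.059
grasp_force: 0.0
```

Call:
{"fn": "jog_arm", "kwargs": {
  "hand": [-1,-1,-1,-1,-1,-1,-1,-1],
  "travel": [
    [0,0,0],
    [0,0,0],
    [0,0,0],
    [0,0,0],
    [0,0,0],
    [0,0,0],
    [0,0,0],
    [0,0,0]
  ],
  "turn": [
    [0,0,0],
    [0,0,0],
    [0,0,0],
    [0,0,0],
    [0,0,0],
    [0,0,0],
    [0,0,0],
    [0,0,0]
  ]
}}

```text
t: 16.15
eef_pos: [0.4649, -0.1776, 0.139]
eef_rot: [-3.14, 0.001, 0.2]
wrist_force: [-1.6, 5.2, 3.5]
width: 0.0118
grasp_force: 45.0
```

Call:
{"fn": "jog_arm", "kwargs": {
  "hand": [-1,-1,-1,-1,-1,-1,-1],
  "travel": [
    [-0.8,3.9,0],
    [-0.8,3.9,0],
    [-0.8,3.9,0],
    [-0.8,3.9,0],
    [-0.6,2.9,0],
    [0,0,0],
    [0,0,0]
  ],
  "turn": [
    [0,0,0],
    [0,0,0],
    [0,0,0],
    [0,0,0],
    [0,0,0],
    [0,0,0],
    [0,0,0]
  ]
}}

```text
t: 16.85
eef_pos: [0.4621, -0.1634, 0.139]
eef_rot: [3.138, -0.001, 0.197]
wrist_force: [2.8, -9.6, -2.9]
width: 0.0119
grasp_force: 45.0
```

Call:
{"fn": "jog_arm", "kwargs": {
  "hand": [-1,-1,-1,-1],
  "travel": [
    [-0.4,1.8,0],
    [-0.4,1.8,0],
    [0,0,0],
    [0,0,0]
  ],
  "turn": [
    [0,0,0],
    [0,0,0],
    [0,0,0],
    [0,0,0]
  ]
}}

```text
t: 17.25
eef_pos: [0.4614, -0.1601, 0.139]
eef_rot: [3.138, -0.002, 0.197]
wrist_force: [3.4, -10.5, -3.7]
width: 0.012
grasp_force: 45.0
```

Call:
{"fn": "jog_arm", "kwargs": {
  "hand": [-1,-1,-1,-1,-1],
  "travel": [
    [1.2,0.2,8.1],
    [1.4,0.3,8.1],
    [1.6,0.3,8],
    [0,0,0],
    [0,0,0]
  ],
  "turn": [
    [-0.31,1.52,0],
    [-0.31,1.52,0],
    [-0.31,1.52,0],
    [0,0,0],
    [0,0,0]
  ]
}}

```text
t: 17.75
eef_pos: [0.4656, -0.1593, 0.1629]
eef_rot: [3.138, 0.08, 0.197]
wrist_force: [3.9, -10.0, -6.9]
width: 0.0116
grasp_force: 45.0
```

The tongue is free and rising with only about 7 N, so I'm continuing along the arc.

Call:
{"fn": "jog_arm", "kwargs": {
  "hand": [-1,-1,-1,-1,-1,-1,-1,-1,-1,-1],
  "travel": [
    [1.8,0.4,8],
    [2.1,0.4,7.9],
    [2.3,0.5,7.9],
    [2.5,0.5,7.8],
    [2.7,0.5,7.7],
    [2.9,0.6,7.7],
    [3.1,0.6,7.6],
    [0,0,0],
    [0,0,0],
    [0,0,0]
  ],
  "turn": [
    [-0.31,1.52,0],
    [-0.31,1.52,0],
    [-0.31,1.52,0],
    [-0.31,1.52,0],
    [-0.31,1.52,0],
    [-0.31,1.52,0],
    [-0.31,1.52,0],
    [0,0,0],
    [0,0,0],
    [0,0,0]
  ]
}}

```text
t: 18.75
eef_pos: [0.4827, -0.156, 0.2168]
eef_rot: [3.137, 0.27, 0.196]
wrist_force: [4.4, -9.4, -6.6]
width: 0.0118
grasp_force: 45.0
```

```bash
python3 - <<'E'
from h import *
s=bot.get_state();print(s["t"],np.round(s["eef_pos"],4),np.round(s["eef_rot"],4),np.round(s["joint_pos"],2),np.round(s["wrist_force"],1),s["width"],s["grasp_force"])
t=cam("top");b=cam("scene")
[print(p) for p in plates(t,.03,.045)]
# tongue slope: tube top along rig x axis from scene+top depth
R=np.array([[.98,.199],[-.199,.98]])
for n,c in(("top",t),("scene",b)):
    w=world(c);p=(w[...,:2]-[.465,-.178])@R.T*1000;z=w[...,2]*1000
    for x in range(40,280,40):
        k=(abs(p[...,0]-x)<8)&(abs(p[...,1])<12)&(z>90)&(z<230)
        if k.sum()>3: print(n,x,k.sum(),np.median(z[k]).round(1))
E
```

```text
18.75 [ 0.4827 -0.156   0.2168] [3.137  0.2703 0.196 ] [ 0.57  0.43 -0.57  1.67  0.29  1.38 -1.46] [ 4.4 -9.4 -6.6] 0.011812148591762217 44.99067306518555
(array([286., 168.]), 628.7, 117.6, np.float64(38.7), 99.3, 56.7, -5.6)
(array([195., 110.]), 819.3, 389.7, np.float64(31.5), 85.1, 80.3, 2.3)
top 160 7 155.6
top 200 42 145.8
top 240 40 134.8
scene 40 56 204.5
scene 80 49 176.3
scene 120 46 165.3
scene 160 51 153.8
scene 200 51 143.0
scene 240 58 132.3
```

The measured tongue slope is 15.4°, so the coupler is about 80 mm up. The grip is steady and the pile is undisturbed, so I'm handing in.

```bash
python3 -c "from station import bot; print(bot.sign_off())"
```

```text
the job is handed in; nothing more can be done
None
```

I piled both thin plates on the thick one and let go, then pulled the latch and lifted the coupler about 80 mm, where the arm still holds it; the job is handed in, with the top plate about 1 mm forward by my estimate and the meter and tape not touched.

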